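Slide the dye bottle into its railed bay without tipping it

ROBOT

A 6-joint arm with a two-finger parallel gripper is mounted at the origin on the work surface; the furniture and walls round the work are solid. World frame = base frame: x ahead of the robot, y to its left, z up, the work surface at z = 0. Lengths are in m, angles in rad, forces in N, time in s.
With the tool pointing down it reaches from about 0.325 to 0.9 m from the base axis. Payload 3.5 kg.
Tool frame: the origin (TCP) lies midway between the tips of the shut fingers; the grasp point (between the pads) lies bot.grasp_offset behind it (bot.grasp_offset is the distance from the TCP to the grasp point, in m); z points along the fingers, y is the line along which they close (so a half turn about z gives the same grasp; the last joint's range is limited). The gripper opens to 85 mm and grips with 20 to 120 N. Pads are 22 mm wide; open, the fingers measure 114 mm over their backs; the gripper's body (76 mm by 85 mm) begins 54 mm behind the grasp point. The pads swing forward as they close: fully open they stand 13 mm farther back than shut.
Start: joints at [1.189, 0.276, -0.026, 1.268, 0, 1.467], TCP at [0.172, 0.601, 0.231] pointing down, gripper open.
Joint ranges: [-3.12, 3.12], [-0.85, 1.88], [-1.08, 1.24], [-1.95, 2.15], [-1.57, 1.53], [-3.14, 3.14]. Speed limits (rad/s): [2.57, 2.57, 3.14, 3.14, 3.14, 3.14].

INTERFACE

Orientations are given as a rotation vector (axis times angle).
In Python, from workcell import bot, optics, look_for, masks_of gives the robot as it stands.
- The arm moves only by the tool apply_moves, never from a script. Its argument "deltas" is text: rows parted by semicolons, each of 6 numbers parted by spaces: the shift along the world's x, y, z as a fraction of full scale, then the turn, a rotation vector about the world's x, y, z as a fraction of full scale. A call has 1 to 5 rows; each row shifts and turns the commanded pose from where the row before left it; what a row does not reach is not made up. Full scale, the value 1, is 200 mm for a shift and 30 degrees for a turn. A row lasts 1/10 s, in which the tool goes at most 50 mm and 8.59 degrees, less where a joint would pass 70% of its speed; a pose out of reach is approached as far as the arm can. A call with a number of a shift or a turn outside -1 to 1 is refused whole. A call with a gripper value outside its range is refused whole. "gripper" is the opening, from 0 (shut) to 1 (fully open), set as the call begins (left out, the last holds). The fingers move at their own pace and stop on an object; "newtons" is the grip in N (left out, the last holds). Time passes only in rows, so rows that do not move let the fingers close. It gives the time, the measured TCP pose, the force, the opening and the grip force at its end, in the units of the state.
- bot.read_state(): the state, without advancing time (a new reading comes with each control period).
- optics.camera(name): name is "scene" or "top" or "wrist"; returns (picture, depth): 384x512x3 uint8, red, green, blue; 384x512 float32, m along the optical axis (not along the pixel's ray), 0 where there is no reading.
- optics.camera_model(name): a dict with "intrinsics" (3x3 intrinsics, pixels), "k1" (the pictures are not rectified: a ray, as slopes to the right and down, at radius r is drawn at 1 + k1 r^2 times it, then the intrinsics apply), "R" (3x3) and "t" (3): a world point X has camera coordinates R X + t; the wrist camera has in their place "hand_eye" (4x4, takes a point from camera to tool coordinates, whose origin is the TCP and whose axes are the flange's). Camera axes: x right, y down, z forward; pixel columns grow to the right and rows downward; lengths in m; the calibration is good to about 2 mm. A picture is of the moment at which its call begins: read the wrist's pose just before it. camera_model takes no time and is no camera call.
- bot.sign_off(): hands the job in; it is judged then, once.
Trained networks look in the newest picture that a camera, given by its name, has taken for a name from the list of things; names that differ only in an ending like _2 or _b are one class to them, and where a whole thing is asked for, a point or a joint stands for the part that bears it (a point fixed in the world has none). Each returns a list of dicts, best first, with "conf" (0 to 1); they miss things now and then, are a little off and sometimes report something else, mostly with a low value. They report only what shows in the picture. A call takes as long as a camera call.
- look_for(target, camera): "rect" ([left, top, width, height] as shares, 0 to 1, of the picture: columns of its width, rows of its height, round what is visible of it).
- masks_of(target, camera): "mask" (384x512 bool, what is visible of it) and "rect" ([left, top, width, height] as shares, 0 to 1, of the picture: columns of its width, rows of its height, round what is visible of it).
The state is a dict: "clock": time; "joint_pos": joint angles; "dq": joint speeds; "effort": joint torques, N m; "tool_pos": TCP position; "ee_rot": TCP orientation; "force": force on the tool from outside, world axes, zero at the start; "ft_torque": the same for the moment, N m; "width": opening from 0.0 (shut) to 1.0 (fully open); "gripper_force": force on a finger pad.
Only numpy, scipy, OpenCV 4.12 (cv2) and the standard library are available. Lean on these libraries where they do the work, as an engineer would, in place of code of your own. Each camera call takes 0.05 s, during which the arm holds its last target. There are 200 camera calls.

TASK

Push the brown dye bottle with the white cap along the bench, in through the open side of the low railed bay, until its whole foot is inside the rails. Only push it, gently: it must keep standing on the bench, never tipped or lifted or squeezed. Leave the other things alone and draw the hand clear at the end.

Things in the scene. Friction and masses are not known exactly. Their poses are not given: they have to be found in the camera images.
- white_cap_bottle: the bottle to push: brown, round, pale label, white screw cap. 68 mm across and straight-sided up to about 70 mm; the shoulder narrows to the cap (35 mm across, 103 to 120 mm up). About 0.3 kg, friction on the bench roughly 0.5 to 0.75: pushed below 30 mm up it slides, pushed high up it tips. Origin: centre of its underside, z up. Starts to the left of the bay, off its middle line.
- yellow_cap_bottle: bystander, leave alone: dark round bottle with a yellow label and a yellow screw cap, 68 mm across, 125 mm tall. It stands to the right of or beyond the bay. Origin at the centre of its underside.
- glue_pot: bystander, leave alone: cream jar with a black lid, 67 mm across, 88 mm tall. It stands to the right of or beyond the bay. Origin at the centre of its underside.
- thread_spool: bystander, leave alone: wooden spool of red thread, 58 mm across, 60 mm tall. It stands to the right of or beyond the bay. Origin at the centre of its underside.
- bay_centre (a point): centre of the bay, at bench height. The bay: a low aluminium rail fixed to the bench on three sides of a rectangle, with no floor of its own (the bottle stays on the bench top, no step); inside 100 mm wide, 92 mm deep; rails 30 mm high, 8 mm thick. The x axis points level from the open side inward (back rail at x = +46 mm, open side at -46 mm), y across (side rails at +-50 mm).
- bay_mouth (a point): middle of the bay's open side at bench height, 66 mm out from bay_centre on its -x side, same axes: the line between the tips of the side rails' flared ends. The rails flare outward from x = -46 to -66 mm (of bay_centre), their tips 63 mm (inner face) to 71 mm (outer face) from the middle line. Flat lugs, 4 mm high, reach 75 mm to either side. The bay is turned differently each run; its open side faces the robot's left, turned 0.04 rad away from to 0.52 rad toward the robot.

How it is judged:
By the outcome, as a careful person would: the job done as asked, in the order asked, and still so for the second after the job is handed in, with the robot touching nothing.
It also fails if it takes over 51 s, if anything falls off the work surface, if the arm or the gripper's body presses on something with over 40 N, if the wrist force passes 120 N, or if a joint passes its speed limit or range.

## Working session

There is one attempt and no reset: what is moved stays moved. The work goes in short steps, Python scripts to look and compute and a tool call to move; the robot and the scene stay as the last step left them, time stands still between calls to the robot, and variables do not carry over. Pictures are saved under pics/ and viewed, at most 10 in all, crops included, and the job is handed in when it is done.

Besides the shell and the picture viewer there is one more tool, called after ">>>" as name(argument=value, ...) on one line, values as JSON. apply_moves: Moves the arm, as the interface text tells. Shift numbers are shares of 200 mm and turn numbers shares of 30 degrees, none past 1 either way. Its arguments: {"type":"object","properties":{"deltas":{"type":"string"},"gripper":{"type":"number"},"newtons":{"type":"number"}},"required":["deltas"]}

```bash
mkdir -p pics; cat > h.py <<'E'
import numpy as np,cv2
from workcell import bot,optics,look_for,masks_of
def cloud(name,depth):
    m=optics.camera_model(name);K=np.array(m["intrinsics"],float);k1=m["k1"]
    v,u=np.mgrid[0:384,0:512]
    p=np.stack([u.ravel(),v.ravel()],1).astype(float)[:,None]
    s=cv2.undistortPoints(p,K,np.array([k1,0,0,0,0.]))[:,0]
    c=np.c_[s,np.ones(len(s))]*depth.ravel()[:,None]
    R=np.array(m["R"]);t=np.array(m["t"])
    return ((c-t)@R).reshape(384,512,3)
E
python3 - <<'E'
from h import *
s=bot.read_state();print({k:np.round(v,3) for k,v in s.items()},bot.grasp_offset)
ims=[]
for n in("scene","top"):
    im,d=optics.camera(n);P=cloud(n,d);ims.append(im)
    np.savez(n+".npz",im=im,d=d,P=P)
    for o in("white_cap_bottle","yellow_cap_bottle","glue_pot","thread_spool"):
        for r in masks_of(o,n)[:2]:
            q=P[r["mask"]&(d>0)]
            if len(q)==0: continue
            top=q[q[:,2]>np.percentile(q[:,2],95)-.008]
            print(n,o,round(r["conf"],2),np.round(r["rect"],2),"med",np.round(np.median(q,0),3),"top",np.round(top.mean(0),3),"lo",np.round(q.min(0),3),"hi",np.round(q.max(0),3))
    cv2.imwrite(f"pics/{n}.png",im[:,:,::-1])
E
```

```text
{'clock': np.float64(0.0), 'joint_pos': array([ 1.189,  0.277, -0.028,  1.268,  0.   ,  1.467]), 'dq': array([ 0.001, -0.   ,  0.001,  0.001,  0.   ,  0.001]), 'effort': array([-1.0000e-03, -4.4551e+01,  2.9520e+01,  1.6000e-02, -0.0000e+00,
       -0.0000e+00]), 'tool_pos': array([0.172, 0.6  , 0.23 ]), 'ee_rot': array([-4.360e-01, -3.111e+00,  3.000e-03]), 'force': array([ 0.013,  0.051, -0.616]), 'ft_torque': array([-0.007,  0.014, -0.017]), 'gripper_force': np.float64(0.0), 'width': np.float64(1.003)} 0.0187
scene white_cap_bottle 0.76 [0.4  0.63 0.07 0.1 ] med [0.436 0.247 0.088] top [0.447 0.242 0.118] lo [0.414 0.201 0.03 ] hi [0.48  0.276 0.122]
scene white_cap_bottle 0.72 [0.53 0.26 0.05 0.1 ] med [ 0.638 -0.148  0.079] top [ 0.65  -0.161  0.122] lo [ 0.616 -0.246 -0.023] hi [ 0.754 -0.129  0.127]
scene yellow_cap_bottle 0.83 [0.53 0.26 0.05 0.1 ] med [ 0.638 -0.149  0.077] top [ 0.65  -0.161  0.122] lo [ 0.616 -0.679 -0.668] hi [ 1.174 -0.129  0.127]
scene glue_pot 0.96 [0.61 0.3  0.06 0.08] med [ 0.531 -0.217  0.067] top [ 0.537 -0.231  0.087] lo [ 0.505 -0.828 -0.686] hi [ 0.95  -0.199  0.092]
scene glue_pot 0.37 [0.47 0.46 0.13 0.16] med [ 0.474 -0.016  0.027] top [0.482 0.006 0.028] lo [ 0.409 -0.039 -0.002] hi [0.543 0.088 0.033]
top white_cap_bottle 0.98 [0.29 0.58 0.06 0.08] med [0.452 0.228 0.088] top [0.451 0.239 0.118] lo [0.419 0.205 0.028] hi [0.485 0.268 0.122]
top yellow_cap_bottle 0.93 [0.62 0.33 0.07 0.1 ] med [ 0.644 -0.155  0.091] top [ 0.654 -0.164  0.124] lo [ 0.62  -0.217 -0.001] hi [ 0.691 -0.131  0.128]
top glue_pot 0.91 [0.68 0.47 0.08 0.08] med [ 0.539 -0.226  0.087] top [ 0.541 -0.234  0.087] lo [ 0.508 -0.265 -0.002] hi [ 0.584 -0.203  0.092]
top thread_spool 0.91 [0.54 0.35 0.05 0.08] med [ 0.656 -0.061  0.059] top [ 0.659 -0.063  0.059] lo [ 0.633 -0.089  0.001] hi [ 0.687 -0.035  0.063]
```

```bash
python3 - <<'E'
from h import *
Z=np.load("top.npz");P=Z["P"];S=np.load("scene.npz")["P"]
im=Z["im"].copy()
for Q,n in((P,"top"),(S,"scene")):
    m=(Q[...,2]>.018)&(Q[...,2]<.036)&(Q[...,0]>.36)&(Q[...,0]<.60)&(Q[...,1]>-.12)&(Q[...,1]<.17)
    q=Q[m];print(n,len(q),q.min(0).round(3),q.max(0).round(3),cv2.minAreaRect(q[:,:2].astype(np.float32)))
    c=np.full((400,600,3),255,np.uint8) # col: y .2..-.1 , row: x .62...35
    for x,y,z in q: cv2.circle(c,(int((.17-y)*2000),int((.55-x)*2000)),2,(0,0,255) if n=="top" else (255,0,0),-1)
    np.save(n+"_rail.npy",q)
    if n=="top": A=c
    else: A=np.minimum(A,c)
cv2.imwrite("pics/rail.png",A)
cv2.imwrite("pics/topz.png",cv2.resize(im[130:330,130:400,::-1],(800,592),interpolation=cv2.INTER_CUBIC))
E
```

```text
top 4641 [ 0.36  -0.12   0.018] [0.6   0.17  0.035] ((0.47994571924209595, 0.025022685527801514), (0.2398310750722885, 0.2899373471736908), 0.017232883721590042)
scene 3650 [ 0.36  -0.12   0.018] [0.6   0.17  0.034] ((0.48003843426704407, 0.025067463517189026), (0.2396799772977829, 0.28972575068473816), 0.0233412254601717)
```

View pics/rail.png

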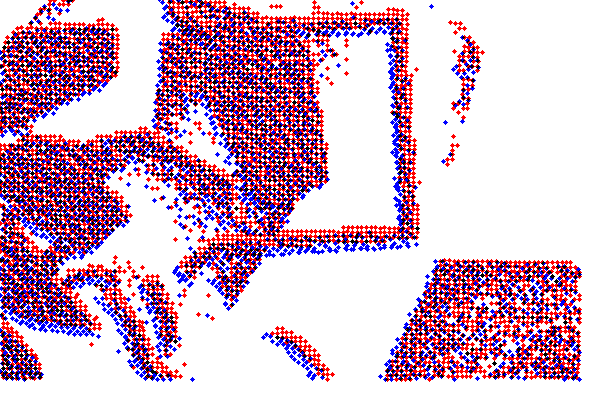

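View pics/topz.png

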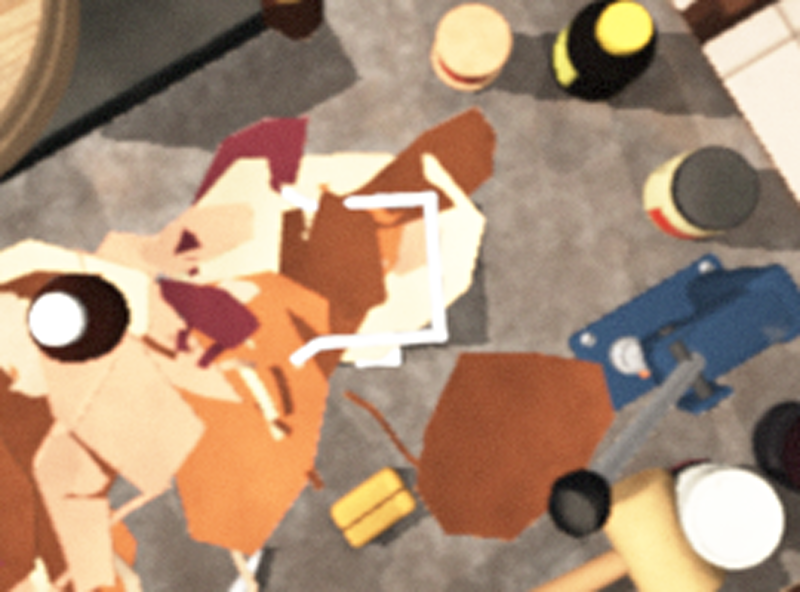

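```bash
python3 - <<'E'
from h import *
from scipy.optimize import least_squares
Z=np.load("top.npz");P=Z["P"];im=Z["im"]
g=np.linalg.norm(P[...,:2]-[.47,.12],axis=-1)<.2
h=np.histogram(P[g][:,2],bins=np.arange(-.01,.04,.002));print(h[0],h[1].round(3))
for (u,v) in [(330,130+0),(245,220),(215,215),(200,235),(190,250),(215,300),(250,190)]: print(u,v,P[v,u].round(3),im[v,u])
wh=im.min(-1)>200
for n in("top","scene"):
    D=np.load(n+".npz");Q=D["P"];I=D["im"]
    m=(Q[...,2]>.026)&(Q[...,2]<.034)&(Q[...,0]>.36)&(Q[...,0]<.60)&(Q[...,1]>-.08)&(Q[...,1]<.12)&(I.min(-1)>170)
    q=Q[m][:,:2]
    def res(p):
        c,s=np.cos(p[2]),np.sin(p[2]);d=q-p[:2]
        a=d@[c,s];b=d@[-s,c]   # a inward
        seg=lambda A,B:(lambda A,B:np.linalg.norm(np.c_[a,b]-A-np.clip(((np.c_[a,b]-A)@(B-A))/((B-A)@(B-A)),0,1)[:,None]*(B-A),axis=1))(np.array(A),np.array(B))
        L=[seg((.05,-.054),(.05,.054)),seg((-.046,.054),(.05,.054)),seg((-.046,-.054),(.05,-.054)),seg((-.046,.054),(-.066,.067)),seg((-.046,-.054),(-.066,-.067))]
        return np.min(L,0)
    r=least_squares(res,[.485,.015,-1.5],loss="soft_l1",f_scale=.003)
    p=r.x;print(n,len(q),p.round(4),"rms med",np.median(res(p)).round(4)); u=np.array([np.cos(p[2]),np.sin(p[2])])
    print("mouth",(p[:2]-.066*u).round(3),"bottle in bay",(np.array([.450,.240])-p[:2])@u,(np.array([.450,.240])-p[:2])@[-u[1],u[0]])
    D=np.load(n+".npz")
D=np.load("scene.npz")["im"]
cv2.imwrite("pics/sc.png",cv2.resize(D[:,:,::-1],(800,600)))
E
```

```text
[   0    9  279 2007 3040 1280  149   35  128  539  837 1219 1657 1312
 1043 1017 1074 1166 1326 1373 1024  568  314  134] [-0.01  -0.008 -0.006 -0.004 -0.002  0.     0.002  0.004  0.006  0.008
  0.01   0.012  0.014  0.016  0.018  0.02   0.022  0.024  0.026  0.028
  0.03   0.032  0.034  0.036  0.038]
330 130 [ 0.685 -0.152  0.077] [77 66 58]
245 220 [0.487 0.042 0.028] [168  91  55]
215 215 [0.501 0.113 0.009] [254 249 225]
200 235 [0.454 0.147 0.023] [148  61  68]
190 250 [0.42  0.17  0.024] [250 204 160]
215 300 [0.304 0.113 0.017] [245 153  86]
250 190 [0.559 0.029 0.011] [254 250 228]
top 471 [ 0.4849  0.0175 -1.5093] rms med 0.002
mouth [0.481 0.083] bottle in bay -0.22426542390386453 -0.021120499003677892
scene 324 [ 0.481   0.0194 -1.5197] rms med 0.0019
mouth [0.478 0.085] bottle in bay -0.22192186651518525 -0.01971411161418738
```

View pics/sc.png

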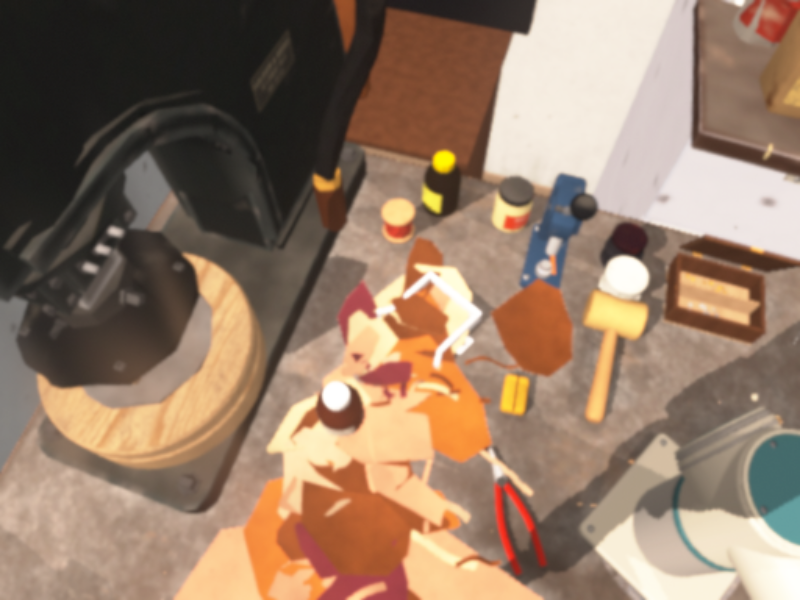

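```bash
python3 - <<'E'
from h import *
from scipy.spatial.transform import Rotation as Ro
s=bot.read_state();R=Ro.from_rotvec(s["ee_rot"]);print(R.as_matrix().round(3))
B=np.array([.449,.2405]);T=np.array([.4865,.0135]);d=(T-B)/np.linalg.norm(T-B);print("d",d)
z=np.r_[d*np.sin(np.radians(32)),-np.cos(np.radians(32))]
for sg in(1,-1):
    y=sg*np.array([-d[1],d[0],0]);x=np.cross(y,z);W=Ro.from_matrix(np.c_[x,y,z]);r=(W*R.inv()).as_rotvec()
    print(sg,W.as_rotvec().round(3),"delta deg",np.degrees(r).round(1),"frac",np.round(np.degrees(r)/30,3))
for n in("top","scene"):
    P=np.load(n+".npz")["P"]
    H=np.zeros((10,10))
    for i in range(10):
        for j in range(10):
            m=(abs(P[...,0]-(.2+.05*i))<.025)&(abs(P[...,1]-(.2+.05*j))<.025)
            H[i,j]=np.percentile(P[m][:,2],98) if m.sum()>5 else -1
    print(n,"rows x=.2.. cols y=.2..");print(H.round(2))
E
```

```text
[[-0.961  0.275 -0.   ]
 [ 0.275  0.961 -0.   ]
 [ 0.    -0.    -1.   ]]
d [ 0.16298918 -0.98662786]
1 [ 1.729  2.038 -0.496] delta deg [-25.2 -22.4 -62.9] frac [-0.839 -0.748 -2.096]
-1 [ 2.073 -1.759  0.594] delta deg [-25.3  28.3 111.9] frac [-0.842  0.945  3.729]
top rows x=.2.. cols y=.2..
[[ 0.02  0.02  0.01  0.04  0.05  0.05  0.02  0.02  0.01 -1.  ]
 [ 0.04  0.04  0.04  0.03  0.04  0.02  0.02  0.02  0.01 -1.  ]
 [ 0.04  0.04  0.04  0.04  0.04  0.02  0.02  0.01  0.01 -1.  ]
 [ 0.04  0.04  0.03  0.04  0.04  0.01  0.01  0.01  0.01 -1.  ]
 [ 0.03  0.08  0.03  0.04  0.03  0.01  0.01  0.01  0.01 -0.  ]
 [ 0.12  0.12  0.04  0.04  0.01  0.    0.01  0.    0.    0.  ]
 [ 0.08  0.09  0.03  0.04  0.05  0.06  0.05  0.    0.    0.  ]
 [ 0.    0.    0.14  0.26  0.26  0.14  0.14  0.04  0.    0.  ]
 [ 0.04  0.14  0.44  0.44  0.28  0.28  0.14  0.14  0.    0.  ]
 [ 0.05  0.54  0.52  0.4   0.32  0.28 -1.   -1.   -1.    0.  ]]
scene rows x=.2.. cols y=.2..
[[ 0.02  0.02  0.01  0.83 -1.   -1.   -1.   -1.   -1.   -1.  ]
 [ 0.04  0.04  0.04  0.04  0.03 -1.   -1.   -1.   -1.   -1.  ]
 [ 0.04  0.04  0.04  0.04  0.04  0.01 -1.   -1.   -1.   -1.  ]
 [ 0.04  0.04  0.04  0.04  0.04  0.01  0.01  0.01 -1.   -1.  ]
 [ 0.07  0.09  0.03  0.04  0.03  0.01  0.01  0.01  0.   -1.  ]
 [ 0.09  0.12  0.04  0.04  0.01  0.01  0.01  0.    0.    0.  ]
 [ 0.03  0.08  0.04  0.04  0.13  0.07  0.05  0.    0.    0.  ]
 [ 0.    0.    0.14  0.26  0.26  0.46  0.14  0.05  0.    0.  ]
 [ 0.04  0.14  0.47  0.6   0.54  0.48  0.26  0.14  0.    0.  ]
 [ 0.05  0.59  0.62  0.61  0.34  0.38  0.27  0.14  0.05  0.  ]]
```

>>> apply_moves(deltas="0.13 -0.138 -0.04 -0.084 -0.075 -0.21;0.13 -0.138 -0.04 -0.084 -0.075 -0.21;0.13 -0.138 -0.04 -0.084 -0.075 -0.21;0.13 -0.138 -0.04 -0.084 -0.075 -0.21;0.13 -0.138 -0.04 -0.084 -0.075 -0.21", gripper=0.45, newtons=20)

```text
clock: 1.0
tool_pos: [0.3028, 0.462, 0.1914]
ee_rot: [1.18, 2.654, -0.276]
force: [0.4, -0.2, 0.7]
width: 0.45
gripper_force: 0.0
```

>>> apply_moves(deltas="0.13 -0.138 -0.04 -0.084 -0.075 -0.21;0.13 -0.138 -0.04 -0.084 -0.075 -0.21;0.13 -0.138 -0.04 -0.084 -0.075 -0.21;0.13 -0.138 -0.04 -0.084 -0.075 -0.21;0.13 -0.138 -0.04 -0.084 -0.075 -0.21")

```text
clock: 1.5
tool_pos: [0.433, 0.3241, 0.1512]
ee_rot: [1.734, 2.03, -0.496]
force: [0.5, -0.1, 0.5]
width: 0.449
gripper_force: 0.0
```

>>> apply_moves(deltas="0 0 -0.14 0 0 0;0 0 -0.14 0 0 0;0 0 -0.14 0 0 0;0 0 -0.14 0 0 0;0 0 -0.09 0 0 0")

```text
clock: 2.0
tool_pos: [0.4314, 0.3243, 0.0193]
ee_rot: [1.73, 2.036, -0.498]
force: [0.3, -0.9, 1.1]
width: 0.454
gripper_force: 0.0
```

```bash
cat > look.py <<'E'
from h import *
import sys
s=bot.read_state();print(s["clock"],np.round(s["tool_pos"],4),np.round(s["force"],1))
for n in ("scene","top"):
    im,d=optics.camera(n);P=cloud(n,d)
    m=(abs(P[...,2]-.118)<.006)&(im.min(-1)>150)&(P[...,0]>.38)&(P[...,0]<.56)&(P[...,1]>-.08)&(P[...,1]<.3)
    q=P[m]
    k,l,st,c=cv2.connectedComponentsWithStats(m.astype(np.uint8));i=1+np.argmax(st[1:,4])
    q=P[l==i]
    print(n,len(q),(q.min(0)+q.max(0)).round(4)/2,q.mean(0).round(4),np.ptp(q,axis=0).round(3))
    cv2.imwrite(f"pics/{n}_{sys.argv[1]}.png",im[:,:,::-1])
    cc=cv2.resize(im[130:330,130:400,::-1] if n=="top" else im[150:320,150:380,::-1],(800,592));cv2.imwrite(f"pics/{n}c_{sys.argv[1]}.png",cc)
im,d=optics.camera("wrist");cv2.imwrite(f"pics/wrist_{sys.argv[1]}.png",im[:,:,::-1])
E
python3 look.py 1
```

```text
2.0 [0.4314 0.3243 0.0193] [ 0.3 -0.9  1.1]Traceback (most recent call last):
  File "look.py", line 8, in <module>
    k,l,st,c=cv2.connectedComponentsWithStats(m.astype(np.uint8));i=1+np.argmax(st[1:,4])
                                                                      ~~~~~~~~~^^^^^^^^^^
    return _wrapfunc(a, 'argmax', axis=axis, out=out, **kwds)
    return bound(*args, **kwds)
ValueError: attempt to get argmax of an empty sequence
```

```bash
sed -i 's/^    k,l,st,c=/    cv2.imwrite(f"pics\/{n}_{sys.argv[1]}.png",im[:,:,::-1])\n    if m.sum()<5: print(n,"hidden");continue\n    k,l,st,c=/' look.py; python3 look.py 2; python3 -c "
import cv2,numpy as np
a=[cv2.imread(f'pics/{n}_2.png') for n in('top','wrist')]
cv2.imwrite('pics/c2.png',cv2.resize(np.hstack(a),(800,300)))"
```

```text
2.05 [0.4301 0.3234 0.017 ] [ 0.1  0.4 -1.7]
scene hidden
top 235 [0.45105 0.2391  0.118  ] [0.4508 0.2388 0.1182] [0.035 0.034 0.01 ]
```

View pics/c2.png

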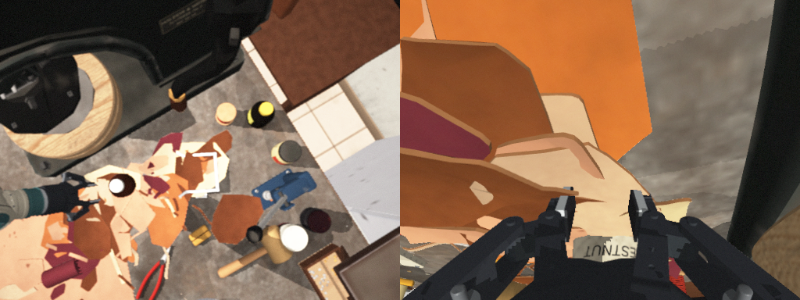

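>>> apply_moves(deltas="0.03 0 -0.035 0 0 0;0.007 -0.045 0 0 0 0;0.007 -0.045 0 0 0 0;0.007 -0.045 0 0 0 0;0.007 -0.045 0 0 0 0")

```text
clock: 2.7
tool_pos: [0.4437, 0.2878, 0.0147]
ee_rot: [1.731, 2.035, -0.496]
force: [-0.8, -0.2, 0.4]
width: 0.447
gripper_force: 0.0
```

>>> apply_moves(deltas="0.005 -0.03 0 0 0 0;0.005 -0.03 0 0 0 0;0.005 -0.03 0 0 0 0;0.005 -0.03 0 0 0 0;0.005 -0.03 0 0 0 0")

```text
clock: 3.2
tool_pos: [0.449, 0.259, 0.0144]
ee_rot: [1.731, 2.036, -0.494]
force: [-0.7, 2.2, -0.3]
width: 0.449
gripper_force: 1.0
```

```bash
python3 look.py 3
```

```text
3.2 [0.449  0.259  0.0144] [-0.7  2.2 -0.3]
scene hidden
top 234 [0.455   0.22255 0.1177 ] [0.455  0.2221 0.1183] [0.035 0.034 0.01 ]
```

>>> apply_moves(deltas="0.005 -0.035 -0.01 0 0 0;0.005 -0.035 -0.01 0 0 0;0.005 -0.035 0 0 0 0;0.005 -0.035 0 0 0 0;0.005 -0.035 0 0 0 0")

```text
clock: 3.85
tool_pos: [0.4537, 0.2232, 0.0104]
ee_rot: [1.731, 2.035, -0.496]
force: [-1.0, 2.5, 1.9]
width: 0.449
gripper_force: 2.2
```

>>> apply_moves(deltas="0.005 -0.035 0 0 0 0;0.005 -0.035 0 0 0 0;0.005 -0.035 0 0 0 0;0.005 -0.035 0 0 0 0;0.005 -0.035 0 0 0 0")

```text
clock: 4.35
tool_pos: [0.4587, 0.1883, 0.0104]
ee_rot: [1.73, 2.035, -0.496]
force: [-0.8, 3.1, 3.1]
width: 0.451
gripper_force: 2.3
```

```bash
python3 look.py 4
```

```text
4.35 [0.4587 0.1883 0.0104] [-0.8  3.1  3.1]
scene hidden
top 225 [0.4655  0.15225 0.1172 ] [0.4647 0.1517 0.1184] [0.033 0.034 0.009]
```

>>> apply_moves(deltas="0.006 -0.035 0 0 0 0;0.006 -0.035 0 0 0 0;0.006 -0.035 0 0 0 0;0.006 -0.035 0 0 0 0;0.006 -0.035 0 0 0 0")

```text
clock: 5.0
tool_pos: [0.4643, 0.153, 0.0101]
ee_rot: [1.731, 2.035, -0.497]
force: [-0.3, 2.6, -0.5]
width: 0.449
gripper_force: 0.7
```

>>> apply_moves(deltas="0.006 -0.035 0 0 0 0;0.006 -0.035 0 0 0 0;0.006 -0.035 0 0 0 0;0.006 -0.035 0 0 0 0;0.006 -0.035 0 0 0 0")

```text
clock: 5.5
tool_pos: [0.4707, 0.1182, 0.0103]
ee_rot: [1.73, 2.035, -0.496]
force: [-0.9, 1.3, -1.2]
width: 0.449
gripper_force: 0.7
```

```bash
python3 look.py 5
```

```text
5.5 [0.4707 0.1182 0.0103] [-0.9  1.3 -1.2]
scene hidden
top 227 [0.47715 0.08155 0.11795] [0.4768 0.0818 0.1187] [0.033 0.033 0.007]
```

View pics/topc_5.png

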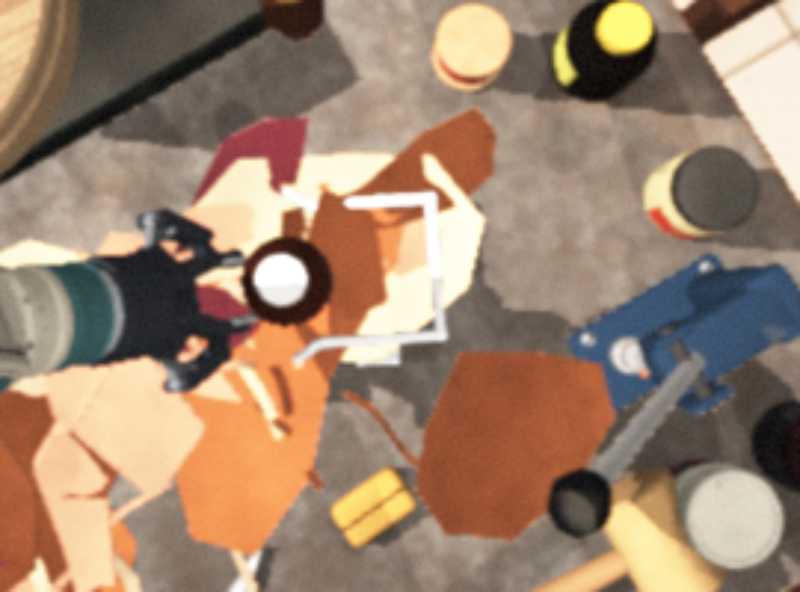

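>>> apply_moves(deltas="0.005 -0.035 0 0 0 0;0.005 -0.035 0 0 0 0;0.005 -0.035 0 0 0 0;0.004 -0.035 0 0 0 0;0.004 -0.035 0 0 0 0")

```text
clock: 6.15
tool_pos: [0.4754, 0.0833, 0.0104]
ee_rot: [1.731, 2.035, -0.495]
force: [-0.4, 1.7, 0.6]
width: 0.45
gripper_force: 1.2
```

>>> apply_moves(deltas="0.004 -0.035 0 0 0 0;0.004 -0.035 0 0 0 0;0.003 -0.03 0 0 0 0;0.003 -0.025 0 0 0 0;0 -0.015 0 0 0 0")

```text
clock: 6.65
tool_pos: [0.4781, 0.0554, 0.0103]
ee_rot: [1.731, 2.035, -0.496]
force: [0.5, 3.1, 1.1]
width: 0.456
gripper_force: 1.3
```

```bash
python3 look.py 6
```

```text
6.65 [0.4781 0.0554 0.0103] [0.5 3.1 1.1]
scene hidden
top 222 [0.48475 0.02005 0.1193 ] [0.4841 0.02   0.1186] [0.033 0.035 0.008]
```

>>> apply_moves(deltas="0.002 -0.015 0 0 0 0;0.001 -0.012 0 0 0 0;0 -0.008 0 0 0 0;0 0 0 0 0 0")

```text
clock: 7.2
tool_pos: [0.4786, 0.0487, 0.0103]
ee_rot: [1.73, 2.035, -0.496]
force: [0.6, 1.0, -0.5]
width: 0.446
gripper_force: 0.8
```

```bash
python3 look.py 7
```

```text
7.2 [0.4786 0.0487 0.0103] [ 0.6  1.  -0.5]
scene hidden
top 223 [0.48465 0.0147  0.1185 ] [0.4847 0.0138 0.1187] [0.033 0.033 0.009]
```

View pics/topc_7.png

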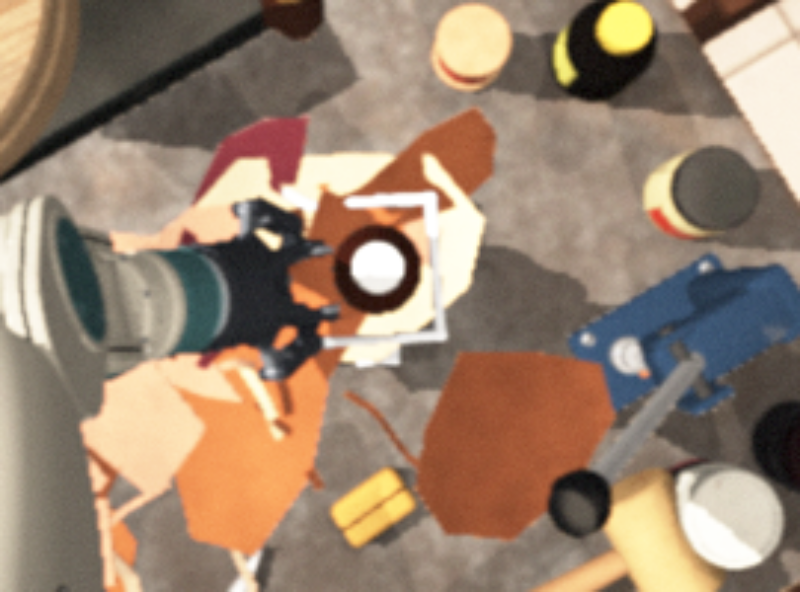

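>>> apply_moves(deltas="-0.003 0.03 0 0 0 0;-0.005 0.06 0 0 0 0;-0.007 0.1 0 0 0 0;-0.008 0.13 0 0 0 0;-0.008 0.13 0 0 0 0")

```text
clock: 7.85
tool_pos: [0.472, 0.1402, 0.0103]
ee_rot: [1.73, 2.035, -0.496]
force: [0.5, 0.0, -0.2]
width: 0.445
gripper_force: 0.0
```

>>> apply_moves(deltas="-0.005 0.13 0.05 0 0 0;0 0.1 0.12 0 0 0;0 0.1 0.15 0 0 0;0 0.05 0.15 0 0 0;0 0 0.1 0 0 0")

```text
clock: 8.35
tool_pos: [0.4722, 0.2176, 0.1264]
ee_rot: [1.728, 2.036, -0.491]
force: [0.7, -0.3, -0.3]
width: 0.454
gripper_force: 0.0
```

```bash
python3 look.py 8; python3 -c "
import cv2,numpy as np
a=[cv2.imread(f'pics/{n}_8.png') for n in('top','scene')]
cv2.imwrite('pics/c8.png',cv2.resize(np.hstack(a),(800,300)))"
```

```text
8.35 [0.4722 0.2176 0.1264] [ 0.7 -0.3 -0.3]
scene hidden
top 226 [0.48465 0.01475 0.11795] [0.4844 0.0139 0.1184] [0.033 0.033 0.008]
```

View pics/c8.png

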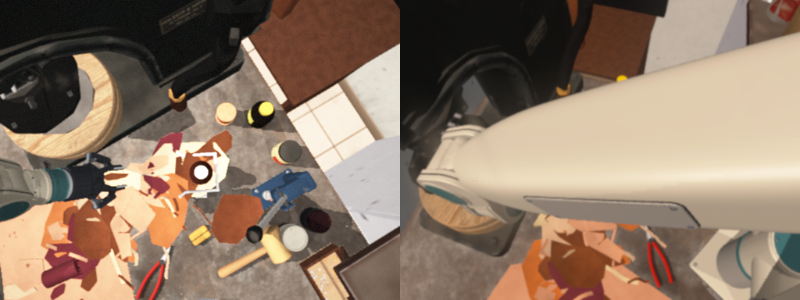

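The top view shows the bottle standing inside the bay at about (201, 172), with the hand well clear to the left. The arm hides the bay in the scene view.

>>> apply_moves(deltas="0 0 0 0 0 0;0 0 0 0 0 0")

```text
clock: 8.7
tool_pos: [0.4702, 0.2142, 0.1228]
ee_rot: [1.73, 2.036, -0.5]
force: [-0.2, -0.6, 0.2]
width: 0.451
gripper_force: 0.0
```

```bash
python3 -c "
from workcell import bot
print(bot.sign_off())"
```

```text
the job is handed in; nothing more can be done
None
```

The white-cap bottle is standing inside the bay, about 4 mm past its centre by the top camera; the other things were left alone, the hand is about 0.2 m clear, and the job was handed in at 8.7 s (no verdict was returned).

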